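# Take the rock out of a jig plate

## Robot

A 6-joint arm with a two-finger parallel gripper is mounted at the origin on the work surface. World frame = base frame: x ahead of the robot, y to its left, z up, the work surface at z = 0. Lengths are in m, angles in degrees, forces in N, time in s.
With the tool pointing down it reaches from about 0.375 to 0.9 m from the base axis. Payload 3.1 kg.
Tool frame: the origin (TCP) lies at the very end of the fingers, on their centre line; the grasp point (between the pads) lies 19 mm behind it; z points along the fingers, y is the line along which they close (so a half turn about z gives the same grasp; the last joint's range is limited). The gripper opens to 87 mm and grips with 3 to 60 N. Pads are 19 mm wide; open, the fingers measure 117 mm over their backs; the gripper's body (75 mm by 190 mm) begins 51 mm behind the grasp point.
Start: joints at [61.392, 30.224, 82.088, -0, 67.689, -10.227], TCP at [0.197, 0.593, 0.223] pointing down, gripper open.
Joint ranges: [-176.69, 176.69], [-43.24, 126.21], [12.49, 139.97], [-82, 262], [0, 151.66], [-163.58, 163.58]. Speed limits (degrees/s): [159.86, 159.86, 180, 180, 180, 180].

## Interface

Orientations are given as a 3x3 rotation matrix whose columns are the frame's x, y, z axes.
In Python, from rig import bot, imaging gives the robot as it stands.
- The arm moves only by the tool drive_tool, never from a script. Its argument "deltas" is text: rows parted by semicolons, each of 5 numbers parted by spaces: the finger opening in mm, from 0 to 87, then the shift along the world's x, y, z in mm, then the turn about the world's z in rad. In form: jaw dx dy dz twist; .... A call has 1 to 12 rows; each row is the pose to reach, as a shift and turn from the pose commanded when the call began; what a row does not reach only later rows make up. A row lasts 1/10 s, in which the tool goes at most 50 mm and 8.59 degrees, less where a joint would pass 70% of its speed; a pose out of reach is approached as far as the arm can. A call with a gripper value outside its range is refused whole. The fingers move at their own pace and stop on an object; the grip force is fixed at half the most. Time passes only in rows, so rows that repeat a pose let the fingers close. It gives the time, the measured TCP pose, the force, the opening and the grip force at its end, in the units of the state.
- bot.read_state(): the state, without advancing time (a new reading comes with each control period).
- imaging.capture(name): name is "side" or "top" or "wrist"; returns the picture (420x560x3 uint8, red, green, blue); there is no depth.
- imaging.camera_model(name): a dict with "fx", "fy", "cx", "cy" (pixels), "T" (4x4, takes a point from camera to world coordinates). Camera axes: x right, y down, z forward; pixel columns grow to the right and rows downward; lengths in m; the calibration is good to about 2 mm. A picture is of the moment at which its call begins: read the wrist's pose just before it. camera_model takes no time and is no camera call; for the wrist camera it gives the pose at the moment of the call.
- bot.hand_in(): hands the job in; it is judged then, once.
The state is a dict: "time_s": time; "joint_positions": joint angles; "qvel": joint speeds; "tau": joint torques, N m; "position": TCP position; "tcp_rot": TCP orientation; "force": force on the tool from outside, world axes, zero at the start; "moment": the same for the moment, N m; "opening": opening from 0.0 (shut) to 1.0 (fully open); "grasp_force": force on a finger pad.
Only numpy, scipy, OpenCV 4.12 (cv2) and the standard library are available. Lean on these libraries where they do the work, as an engineer would, in place of code of your own. Each camera call takes 0.05 s, during which the arm holds its last target. There are 200 camera calls.

## Task

The jig plate rocks on its four taper shims. With the fingertips press down on its corner lugs one after another until you find the corner that dips, push the shim under that corner fully in until it is tight, then press down on that corner once more to make sure that it is firm. Only press and push, lift nothing, and do not shift the plate, the other three shims or the things lying around.

Things in the scene. Friction and masses are not known exactly. Their poses are not given: they have to be found in the camera images.
- bed: Dark steel bed plate 250 x 262 x 10 mm, screwed to the bench, its top face 10 mm above the bench. Origin on its underside, below the middle of the jig plate; x points away from the robot, y to the left, z up, turned by up to 12 degrees. The shims slide along its x axis, in from the robot's side.
- plate: Aluminium jig plate 166 (x) x 120 (y) x 16 mm, 3 kg, standing loose on four shims; a lug 26 mm (x) wide stands out 57 mm sideways at each corner, over a steel foot 24 x 24 mm. Origin: centre of its underside, 26 mm above the bench. A small vice (90 x 46 mm, its lever up to 48 mm above the plate) is bolted to its middle. One corner has 2.5 to 4.5 mm of air under its foot; the other three are firm.
- corner_fl (a point): Middle of the top of the plate's front left lug (front = the robot's side, left = +y of the bed), straight above its foot, 42 mm above the bench: the place to press this corner. The corner that rocks dips 2.5 to 4.5 mm under 5 to 8 N and comes back up when let go.
- corner_fr (a point): Middle of the top of the plate's front right lug (front = the robot's side, left = +y of the bed), straight above its foot, 42 mm above the bench: the place to press this corner. Pressing with 10 to 15 N tells a corner that rocks from a firm one.
- corner_bl (a point): Middle of the top of the plate's back left lug (front = the robot's side, left = +y of the bed), straight above its foot, 42 mm above the bench: the place to press this corner. A firm corner does not give; a rocking one dips until its foot meets its shim.
- corner_br (a point): Middle of the top of the plate's back right lug (front = the robot's side, left = +y of the bed), straight above its foot, 42 mm above the bench: the place to press this corner. Once its shim is tight the rocking corner no longer gives.
- seat_fl (a point): Point on the bed's top face (10 mm above the bench) straight below the middle of the front left foot. The foot's front face is 12 mm in front of it (towards -x of the bed).
- seat_fr (a point): Point on the bed's top face (10 mm above the bench) straight below the middle of the front right foot. The foot's front face is 12 mm in front of it (towards -x of the bed).
- seat_bl (a point): Point on the bed's top face (10 mm above the bench) straight below the middle of the back left foot. The foot's front face is 12 mm in front of it (towards -x of the bed).
- seat_br (a point): Point on the bed's top face (10 mm above the bench) straight below the middle of the back right foot. The foot's front face is 12 mm in front of it (towards -x of the bed).
- shim_1: Brass taper shim (wedge) 74 mm long, 28 mm wide, 13 to 18 mm thick at its outer end, lying on the bed, thin end under one of the feet, thick end 20 to 37 mm out in front of it. Origin: bottom middle of its outer end face; x points in under the foot, the way to push. The shim of the rocking corner slides in 16 to 25 mm, then stops dead, tight, its outer end 12 mm in front of the foot.
- shim_2: Brass taper shim (wedge) 74 mm long, 28 mm wide, 13 to 18 mm thick at its outer end, lying on the bed, thin end under one of the feet, thick end 20 to 37 mm out in front of it. Origin: bottom middle of its outer end face; x points in under the foot, the way to push. It is keyed to the bed: it slides along x only, with 3 N of drag.
- shim_3: Brass taper shim (wedge) 74 mm long, 28 mm wide, 13 to 18 mm thick at its outer end, lying on the bed, thin end under one of the feet, thick end 20 to 37 mm out in front of it. Origin: bottom middle of its outer end face; x points in under the foot, the way to push. All four are of one make, a little different in thickness, and the three under firm corners are tight already.
- shim_4: Brass taper shim (wedge) 74 mm long, 28 mm wide, 13 to 18 mm thick at its outer end, lying on the bed, thin end under one of the feet, thick end 20 to 37 mm out in front of it. Origin: bottom middle of its outer end face; x points in under the foot, the way to push. Which shim is under which foot changes.
- ring_gauge: Steel ring gauge lying on the bench beside the bed, 52 mm across, 18 mm high; origin at the centre of its underside. Bystander.
- loupe: Black eye loupe standing on the bench, 38 mm across, 42 mm high; origin at the centre of its underside. Bystander.
- driver: Screwdriver lying on the bench along the other side of the bed, 170 mm long, blue handle. Bystander.
Mind the look-alikes: they are no part of the job. What is shaped like the shim_3 but blue or green is not meant. What is shaped like the shim_1 but white is not meant.

How it is judged (in metres and radians):
On the way, in this order (a step that is already met when the one before it is completed fails the run):
1. the rocking corner has been pressed down by the fingers until it dips, its shim not yet pushed in (contact force between the fingers and plate above 2 N and angle between plate's own z axis and vertical above 0.016 rad and not (horizontal distance between any of shim_1, shim_2, shim_3, shim_4 and seat_fl below 0.0275 m or horizontal distance between any of shim_1, shim_2, shim_3, shim_4 and seat_fr below 0.0275 m or horizontal distance between any of shim_1, shim_2, shim_3, shim_4 and seat_bl below 0.0275 m or horizontal distance between any of shim_1, shim_2, shim_3, shim_4 and seat_br below 0.0275 m)), for 0.05 s.
2. the shim of that corner is pushed fully in, within 3.5 mm ((horizontal distance between any of shim_1, shim_2, shim_3, shim_4 and seat_fl below 0.0275 m or horizontal distance between any of shim_1, shim_2, shim_3, shim_4 and seat_fr below 0.0275 m or horizontal distance between any of shim_1, shim_2, shim_3, shim_4 and seat_bl below 0.0275 m or horizontal distance between any of shim_1, shim_2, shim_3, shim_4 and seat_br below 0.0275 m)), for 0.2 s.
3. the same corner is pressed again with at least 4 N, near the middle of its lug, and stays firm (contact force between the fingers and plate above 4 N and angle between plate's own z axis and vertical below 0.01 rad and ((horizontal distance between any of shim_1, shim_2, shim_3, shim_4 and seat_fl below 0.0275 m and horizontal distance between the grasp point and corner_fl below 0.028 m) or (horizontal distance between any of shim_1, shim_2, shim_3, shim_4 and seat_fr below 0.0275 m and horizontal distance between the grasp point and corner_fr below 0.028 m) or (horizontal distance between any of shim_1, shim_2, shim_3, shim_4 and seat_bl below 0.0275 m and horizontal distance between the grasp point and corner_bl below 0.028 m) or (horizontal distance between any of shim_1, shim_2, shim_3, shim_4 and seat_br below 0.0275 m and horizontal distance between the grasp point and corner_br below 0.028 m))), for 0.1 s.
At the end, for the whole second after the job is handed in: The shim of the corner that rocked is fully in (outer end within 3.5 mm of its stop), the plate stands level (within 0.008 rad) and at rest within 8 mm of where it stood, the other three shims are within 4 mm and the bystanders within 15 mm of where they were ((horizontal distance between any of shim_1, shim_2, shim_3, shim_4 and seat_fl below 0.0275 m or horizontal distance between any of shim_1, shim_2, shim_3, shim_4 and seat_fr below 0.0275 m or horizontal distance between any of shim_1, shim_2, shim_3, shim_4 and seat_bl below 0.0275 m or horizontal distance between any of shim_1, shim_2, shim_3, shim_4 and seat_br below 0.0275 m) and angle between plate's own z axis and vertical below 0.008 rad and distance of plate from where it was at the start of the episode below 0.008 m and linear speed of plate below 0.01 m/s and not (distance of each of shim_1, shim_2 from where it was at the start of the episode above 0.004 m or distance of each of shim_1, shim_3 from where it was at the start of the episode above 0.004 m or distance of each of shim_1, shim_4 from where it was at the start of the episode above 0.004 m or distance of each of shim_2, shim_3 from where it was at the start of the episode above 0.004 m or distance of each of shim_2, shim_4 from where it was at the start of the episode above 0.004 m or distance of each of shim_3, shim_4 from where it was at the start of the episode above 0.004 m) and distance of each of ring_gauge, loupe, driver from where it was at the start of the episode below 0.015 m); the robot touches nothing.
It fails at once if the plate is lifted or tipped (height (world z) of plate above 0.031 m or angle between plate's own z axis and vertical above 0.08 rad).
It fails at once if the plate is shifted more than 10 mm (distance of plate from where it was at the start of the episode above 0.01 m).
It fails at once if a second shim is moved more than 4 mm (only the one of the rocking corner has room to go fully in) (distance of each of shim_1, shim_2 from where it was at the start of the episode above 0.004 m or distance of each of shim_1, shim_3 from where it was at the start of the episode above 0.004 m or distance of each of shim_1, shim_4 from where it was at the start of the episode above 0.004 m or distance of each of shim_2, shim_3 from where it was at the start of the episode above 0.004 m or distance of each of shim_2, shim_4 from where it was at the start of the episode above 0.004 m or distance of each of shim_3, shim_4 from where it was at the start of the episode above 0.004 m).
It fails at once if a bystander is moved more than 15 mm (distance of any of ring_gauge, loupe, driver from where it was at the start of the episode above 0.015 m).
It also fails if it takes over 58 s, if anything falls off the work surface, if the arm or the gripper's body presses on something with over 40 N, if the wrist force passes 120 N, or if a joint passes its speed limit or range.

## Working session

There is one attempt and no reset: what is moved stays moved. The work goes in short steps, Python scripts to look and compute and a tool call to move; the robot and the scene stay as the last step left them, time stands still between calls to the robot, and variables do not carry over. Pictures are saved under pics/ and viewed, at most 10 in all, crops included, and the job is handed in when it is done.

Besides the shell and the picture viewer there is one more tool, called as name(argument=value, ...) on one line, values as JSON. drive_tool: Moves the arm, as the interface text tells. Its arguments: {"type":"object","properties":{"deltas":{"type":"string"}},"required":["deltas"]}

```bash
mkdir -p pics
python3 - <<'E'
from rig import bot, imaging
import cv2
for n in("top","side"):
    cv2.imwrite(f"pics/{n}0.png",imaging.capture(n)[:,:,::-1]); m=imaging.camera_model(n); print(n,m)
print(bot.read_state())
E
```

```text
top {'fx': 467.2410661879151, 'fy': 467.2410661879151, 'cx': 279.34648042221505, 'cy': 213.2447066712519, 'T': array([[ 0.02824215, -0.99390807,  0.10653227,  0.463654  ],
       [-0.99850028, -0.03305068, -0.04364447,  0.03793445],
       [ 0.04689956, -0.10513989, -0.99335091,  0.92283886],
       [ 0.        ,  0.        ,  0.        ,  1.        ]])}
side {'fx': 395.77535665245847, 'fy': 395.77535665245847, 'cx': 276.87323204343204, 'cy': 210.75781181294286, 'T': array([[ 0.92289322, -0.19553808,  0.33171216,  0.28548567],
       [-0.38505138, -0.47285907,  0.79255267, -0.66739601],
       [ 0.00187888, -0.85916771, -0.51169064,  0.49750786],
       [ 0.        ,  0.        ,  0.        ,  1.        ]])}
{'time_s': 0.1, 'joint_positions': array([ 6.13920479e+01,  3.02738125e+01,  8.21466704e+01,  3.03802669e-04,
        6.76889193e+01, -1.02274491e+01]), 'qvel': array([ 0.02403264, -0.1418338 , -0.15046885, -0.01293656,  0.00801273,
        0.03121554]), 'tau': array([-1.00376237e-03, -4.40989673e+01, -1.77149713e+01,  6.34321547e-02,
        5.33908547e-02, -5.40663791e-05]), 'position': array([0.19674285, 0.59255884, 0.22168081]), 'tcp_rot': array([[-9.48982573e-01,  3.15327182e-01, -9.18567115e-04],
       [ 3.15328332e-01,  9.48981159e-01, -1.67397014e-03],
       [ 3.43854600e-04, -1.87821872e-03, -9.99998177e-01]]), 'force': array([-0.0354949 ,  0.40630209, -0.22085888]), 'moment': array([-0.05777277, -0.0146582 ,  0.01941952]), 'grasp_force': 0.0, 'opening': 0.9998605425109088}
```

View pics/top0.png

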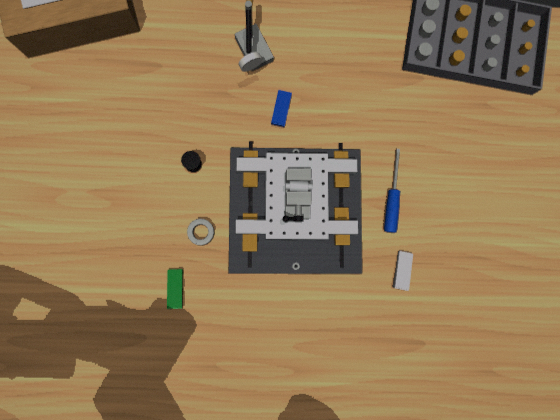

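View pics/side0.png

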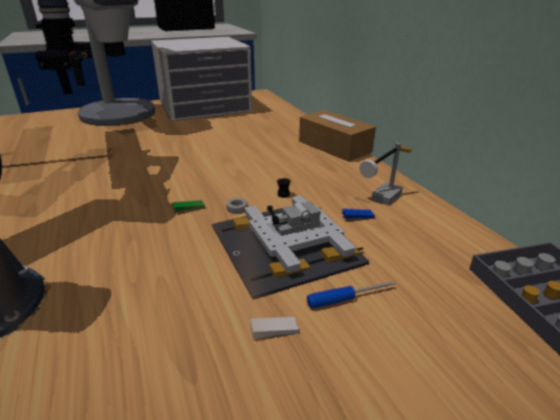

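The top view shows the dark bed at about (229–362, 148–273). The plate's lugs sit near (251,164), (342,165), (251,227) and (342,227), with a brass shim at each. The blue (282,108), green (175,288) and white (403,270) blocks are look-alikes. The brass ones under the lugs fit the description, so I'll confirm them in an enlarged crop.

```bash
cat > h.py <<'E'
from rig import bot, imaging
import numpy as np, cv2
def px2w(m,uv,z):
    T=m["T"]; u,v=uv
    d=T[:3,:3]@np.array([(u-m["cx"])/m["fx"],(v-m["cy"])/m["fy"],1]); o=T[:3,3]
    return o+d*(z-o[2])/d[2]
def w2px(m,p):
    T=m["T"]; c=T[:3,:3].T@(np.asarray(p)-T[:3,3]); return np.array([m["fx"]*c[0]/c[2]+m["cx"],m["fy"]*c[1]/c[2]+m["cy"]])
E
python3 - <<'E'
from h import *
im=cv2.imread("pics/top0.png"); m=imaging.camera_model("top")
c=im[140:280,222:370]; cv2.imwrite("pics/crop0.png",cv2.resize(c,None,fx=4,fy=4,interpolation=cv2.INTER_CUBIC))
hsv=cv2.cvtColor(im,cv2.COLOR_BGR2HSV)
b=cv2.inRange(hsv,(8,140,60),(30,255,255)); b[:, :230]=0;b[:,361:]=0;b[:150]=0;b[272:]=0
n,l,s,ce=cv2.connectedComponentsWithStats(b)
for i in range(1,n):
    if s[i][4]>15: print(s[i])
for c in[(231,148),(361,149),(229,273),(362,272)]: print(px2w(m,c,.01))
E
```

```text
[244 150  14   7  91]
[334 150  15   8 100]
[243 172  15  15 204]
[334 174  16  14 197]
[334 207  15  13 183]
[243 213  15   6  82]
[242 234  15  18 245]
[335 235  15  10 150]
[0.68863103 0.09760198 0.01      ]
[ 0.69699219 -0.16292872  0.01      ]
[0.44234397 0.09181051 0.01      ]
[ 0.45135041 -0.16728985  0.01      ]
```

View pics/crop0.png

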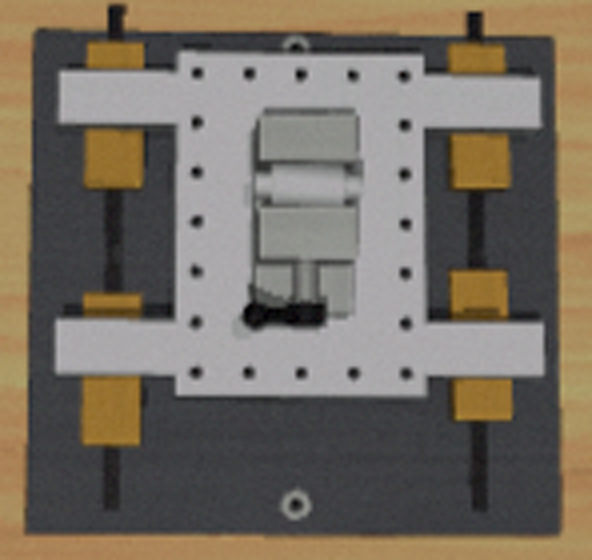

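All four shims under the lugs are brass. Centres in the crop are FL (111,410), FR (482,400), BL (113,160) and BR (480,160). FR sticks out least. Next I compute the frames.

Run:
```python
from h import *
m=imaging.camera_model("top")
f=lambda c,z: px2w(m,(c[0]/4+222-.375,c[1]/4+140-.375),z)
L={'bl':[(59,71),(59,125),(177,71),(177,125)],'br':[(541,76),(541,128),(425,76),(425,128)],'fl':[(56,319),(56,376),(176,319),(176,376)],'fr':[(544,320),(544,376),(427,320),(427,376)]}
C={k:np.mean([f(c,.042) for c in v],0) for k,v in L.items()}
for k,v in C.items(): print(k,v.round(4))
print("plate corners",[f(c,.042)[:2].round(4) for c in[(177,53),(424,53),(176,396),(427,396)]])
fx=C['bl']+C['br']-C['fl']-C['fr']; fy=C['bl']+C['fl']-C['br']-C['fr']
print("yaw x",np.degrees(np.arctan2(fx[1],fx[0])),"yaw y",np.degrees(np.arctan2(-fy[0],fy[1])), fx/2,fy/2,"cent",np.mean(list(C.values()),0))
S={'fl':(111,444),'fr':(482,419),'bl':(113,188),'br':(480,188)}
for k,c in S.items():
  p=f(c,.026); print(k,"shim outer top",p.round(4),"dist to corner",(np.linalg.norm((p-C[k])[:2])))
```

```text
bl [0.6508 0.0559 0.042 ]
br [ 0.6556 -0.12    0.042 ]
fl [0.5312 0.0527 0.042 ]
fr [ 0.5366 -0.1228  0.042 ]
plate corners [array([0.6739, 0.0284]), array([ 0.6786, -0.0909]), array([0.5092, 0.0237]), array([ 0.5128, -0.0952])]
yaw x 1.4553770597821285 yaw y 1.6515093606586098 [0.11933171 0.00303181 0.        ] [-0.00506535  0.17568351  0.        ] cent [ 0.59354857 -0.03354208  0.042     ]
fl shim outer top [0.4862 0.0538 0.026 ] dist to corner 0.0450627913141697
fr shim outer top [ 0.5034 -0.1245  0.026 ] dist to corner 0.03315721087215455
bl shim outer top [0.6098 0.0572 0.026 ] dist to corner 0.041051923578520805
br shim outer top [ 0.6162 -0.1219  0.026 ] dist to corner 0.0394087976530096
```

drive_tool(deltas="0 334 -540 -60 -1.222; 0 334 -540 -60 -1.222; 0 334 -540 -60 -1.222; 0 334 -540 -60 -1.222; 0 334 -540 -60 -1.222; 0 334 -540 -60 -1.222; 0 334 -540 -60 -1.222; 0 334 -540 -60 -1.222; 0 334 -540 -60 -1.222; 0 334 -540 -60 -1.222; 0 334 -540 -60 -1.222; 0 334 -540 -60 -1.222")

```text
time_s: 1.3
position: [0.5118, 0.0831, 0.1657]
tcp_rot: [[-0.028, 1.0, -0.001], [1.0, 0.028, 0.0], [0.0, -0.001, -1.0]]
force: [0.6, -0.7, 0.1]
opening: 0.027
grasp_force: 0.0
```

drive_tool(deltas="0 19 -30 -80 0; 0 19 -30 -100 0; 0 19 -30 -100 0; 0 19 -30 -100 0")

```text
time_s: 1.7
position: [0.5286, 0.0552, 0.0648]
tcp_rot: [[-0.027, 1.0, -0.005], [1.0, 0.027, 0.001], [0.001, -0.005, -1.0]]
force: [-0.1, -0.4, 0.7]
opening: 0.002
grasp_force: 0.0
```

drive_tool(deltas="0 2 -2 -10 0; 0 2 -2 -18 0; 0 2 -2 -20 0; 0 2 -2 -21 0; 0 2 -2 -22 0; 0 2 -2 -23 0; 0 2 -2 -23 0; 0 2 -2 -23 0")

```text
time_s: 2.5
position: [0.5323, 0.0531, 0.0432]
tcp_rot: [[-0.028, 1.0, 0.0], [1.0, 0.028, -0.0], [-0.0, 0.0, -1.0]]
force: [-0.3, -0.4, -0.5]
opening: 0.009
grasp_force: 0.0
```

drive_tool(deltas="0 0 0 -1 0; 0 0 0 -1.5 0; 0 0 0 -2 0; 0 0 0 -2.5 0; 0 0 0 -2.5 0")

```text
time_s: 3.0
position: [0.5325, 0.0531, 0.0421]
tcp_rot: [[-0.028, 1.0, 0.001], [1.0, 0.028, -0.0], [-0.0, 0.001, -1.0]]
force: [-1.1, 0.3, 11.1]
opening: 0.001
grasp_force: 5.9
```

drive_tool(deltas="0 0 0 15 0; 0 40 1 18 0; 0 80 2 18 0; 0 119 3 18 0; 0 119 3 18 0; 0 119 3 6 0; 0 119 3 3.5 0; 0 119 3 2 0; 0 119 3 1 0; 0 119 3 0.5 0; 0 119 3 0 0; 0 119 3 0 0")

```text
time_s: 4.2
position: [0.651, 0.0562, 0.0409]
tcp_rot: [[-0.028, 1.0, -0.0], [1.0, 0.028, 0.0], [0.0, -0.0, -1.0]]
force: [-2.7, 0.1, 4.0]
opening: 0.008
grasp_force: 1.5
```

drive_tool(deltas="0 0 0 -0.5 0; 0 0 0 -1 0; 0 0 0 -1.5 0; 0 0 0 -1.5 0")

```text
time_s: 4.6
position: [0.6514, 0.0562, 0.04]
tcp_rot: [[-0.028, 1.0, 0.0], [1.0, 0.028, 0.0], [0.0, 0.0, -1.0]]
force: [-3.0, 0.8, 7.1]
opening: 0.002
grasp_force: 3.7
```

drive_tool(deltas="0 0 0 -0.5 0; 0 0 0 -1 0; 0 0 0 -1.5 0; 0 0 0 -1.5 0; 0 0 0 -1.5 0")

```text
time_s: 5.1
position: [0.6514, 0.0562, 0.0398]
tcp_rot: [[-0.028, 1.0, 0.001], [1.0, 0.028, -0.0], [-0.0, 0.001, -1.0]]
force: [-4.5, 0.9, 13.8]
opening: 0.004
grasp_force: 6.9
```

drive_tool(deltas="0 0 0 2 0; 0 0 0 3 0; 0 0 0 3 0; 0 0 0 3 0")

```text
time_s: 5.5
position: [0.6515, 0.0562, 0.0405]
tcp_rot: [[-0.028, 1.0, 0.0], [1.0, 0.028, 0.0], [0.0, 0.0, -1.0]]
force: [-1.3, 0.2, 3.0]
opening: 0.006
grasp_force: 1.7
```

drive_tool(deltas="0 0 0 0.8 0; 0 0 0 0.8 0; 0 0 0 0.8 0")

```text
time_s: 5.8
position: [0.6514, 0.056, 0.0412]
tcp_rot: [[-0.028, 1.0, 0.0], [1.0, 0.028, -0.0], [-0.0, 0.0, -1.0]]
force: [-1.7, -0.1, 2.4]
opening: 0.008
grasp_force: 1.4
```

The back left corner gives about 2 mm at 3–7 N and follows the fingers back up, while FL was firm. So BL is the rocking corner. Next I put the fingers in the gap in front of its shim.

drive_tool(deltas="0 0 0 18 0; 0 -35 -1 20 0; 0 -73 -1 20 0; 0 -73 -1 20 0; 0 -73 -1 20 0; 0 -73 -1 6 0; 0 -73 -1 4 0; 0 -73 -1 4 0")

```text
time_s: 6.6
position: [0.5786, 0.055, 0.0441]
tcp_rot: [[-0.028, 1.0, -0.001], [1.0, 0.028, 0.0], [0.0, -0.001, -1.0]]
force: [0.8, -0.1, 0.5]
opening: 0.005
grasp_force: 0.0
```

Run:
```python
from h import *
s=bot.read_state(); print(s["position"],s["force"])
for n,p,(w,h) in(("side",(.58,.055,.04),(60,50)),("top",(.6,.03,.04),(70,60))):
    im=imaging.capture(n)[:,:,::-1]; u,v=w2px(imaging.camera_model(n),p).astype(int); print(u,v)
    cv2.imwrite(f"pics/{n}1.png",cv2.resize(im[v-h:v+h,u-w:u+w],None,fx=5,fy=5,interpolation=cv2.INTER_CUBIC))
```

```text
[0.57860264 0.05499116 0.04411883] [ 0.78532191 -0.13295808  0.47818782]
273 208
263 191
```

View pics/side1.png

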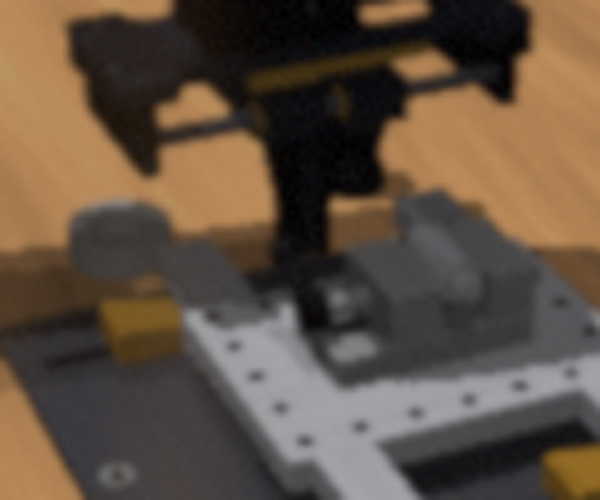

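The side view shows the closed fingers (crop about 305,200) coming down between the left lugs. The body stays well clear of the vice. I'll lower gently.

drive_tool(deltas="0 0 0 -5 0; 0 0 0 -10 0; 0 0 0 -15 0; 0 0 0 -20 0; 0 0 0 -25 0; 0 0 0 -26 0; 0 0 0 -26 0")

```text
time_s: 7.4
position: [0.5781, 0.0551, 0.019]
tcp_rot: [[-0.028, 1.0, -0.001], [1.0, 0.028, 0.0], [0.0, -0.001, -1.0]]
force: [0.2, 0.1, -0.2]
opening: 0.007
grasp_force: 0.0
```

drive_tool(deltas="0 2 0.5 -2 0; 0 4 0.6 -2 0; 0 6 0.7 -2 0; 0 8 0.7 -2 0; 0 10 0.8 -2 0; 0 12 0.8 -2 0; 0 14 0.9 -2 0; 0 16 0.9 -2 0; 0 18 1 -2 0; 0 20 1 -2 0; 0 20 1 -2 0")

```text
time_s: 8.5
position: [0.5987, 0.056, 0.0174]
tcp_rot: [[-0.028, 1.0, 0.001], [1.0, 0.028, -0.0], [-0.0, 0.001, -1.0]]
force: [0.6, 0.3, -0.0]
opening: 0.009
grasp_force: 0.0
```

drive_tool(deltas="0 2 0 0 0; 0 4 0.1 0 0; 0 6 0.1 0 0; 0 8 0.2 0 0")

```text
time_s: 8.9
position: [0.6047, 0.0563, 0.0171]
tcp_rot: [[-0.028, 1.0, -0.004], [1.0, 0.028, 0.0], [0.0, -0.004, -1.0]]
force: [-3.4, -0.6, 1.9]
opening: 0.003
grasp_force: 1.6
```

drive_tool(deltas="0 2 0 0 0; 0 4 0.1 0 0; 0 6 0.1 0 0; 0 8 0.2 0 0")

```text
time_s: 9.3
position: [0.614, 0.0565, 0.0172]
tcp_rot: [[-0.028, 1.0, -0.001], [1.0, 0.028, 0.0], [0.0, -0.001, -1.0]]
force: [-3.6, -0.5, 0.2]
opening: 0.005
grasp_force: 1.5
```

drive_tool(deltas="0 2 0 0 0; 0 4 0.1 0 0; 0 6 0.1 0 0; 0 6 0.1 0 0")

```text
time_s: 9.7
position: [0.6187, 0.0567, 0.0171]
tcp_rot: [[-0.028, 1.0, -0.004], [1.0, 0.028, 0.0], [0.0, -0.004, -1.0]]
force: [-5.6, -0.7, 0.6]
opening: 0.006
grasp_force: 2.8
```

drive_tool(deltas="0 1 0 0 0; 0 2 0 0 0; 0 2 0 0 0")

```text
time_s: 10.0
position: [0.6188, 0.0567, 0.0171]
tcp_rot: [[-0.028, 1.0, -0.008], [1.0, 0.028, 0.0], [0.0, -0.008, -1.0]]
force: [-8.5, -0.5, 4.0]
opening: 0.007
grasp_force: 4.2
```

drive_tool(deltas="0 1 0 0 0; 0 2 0 0 0; 0 3 0 0 0; 0 3 0 0 0")

```text
time_s: 10.4
position: [0.6189, 0.0567, 0.0171]
tcp_rot: [[-0.029, 0.999, -0.014], [1.0, 0.029, 0.0], [0.001, -0.014, -1.0]]
force: [-12.3, -1.8, 8.1]
opening: 0.003
grasp_force: 6.5
```

drive_tool(deltas="0 -12 0 0 0; 0 -28 0 0 0; 0 -30 0 0 0; 0 -32 0 10 0; 0 -32 0 44 0; 0 -32 0 46 0; 0 -10 0 46 0; 0 27 -0.5 46 0; 0 27 -0.5 46 0; 0 27 -0.5 40 0; 0 27 -0.5 34 0; 0 27 -0.5 34 0")

```text
time_s: 11.6
position: [0.6501, 0.0563, 0.0498]
tcp_rot: [[-0.028, 1.0, -0.004], [1.0, 0.028, 0.0], [0.0, -0.004, -1.0]]
force: [-0.1, 0.9, 0.3]
opening: 0.006
grasp_force: 0.0
```

drive_tool(deltas="0 0 0 -3 0; 0 0 0 -5 0; 0 0 0 -6 0; 0 0 0 -7 0; 0 0 0 -8 0; 0 0 0 -8 0")

```text
time_s: 12.2
position: [0.6522, 0.0561, 0.0433]
tcp_rot: [[-0.028, 1.0, -0.0], [1.0, 0.028, -0.0], [-0.0, -0.0, -1.0]]
force: [-0.1, 0.3, 0.2]
opening: 0.001
grasp_force: 0.0
```

drive_tool(deltas="0 0 0 -1 0; 0 0 0 -2 0; 0 0 0 -2.6 0; 0 0 0 -2.6 0; 0 0 0 -2.6 0; 0 0 0 -2.6 0")

```text
time_s: 12.8
position: [0.6524, 0.0561, 0.0422]
tcp_rot: [[-0.028, 1.0, 0.001], [1.0, 0.028, -0.0], [-0.0, 0.001, -1.0]]
force: [-1.6, -0.1, 7.6]
opening: 0.005
grasp_force: 3.5
```

Firm at 42.2 mm under 7.6 N. I'll press a little harder, then lift clear.

drive_tool(deltas="0 0 0 -0.6 0; 0 0 0 -0.6 0; 0 0 0 -0.6 0")

```text
time_s: 13.1
position: [0.6524, 0.0561, 0.0422]
tcp_rot: [[-0.028, 1.0, 0.001], [1.0, 0.028, -0.0], [-0.0, 0.001, -1.0]]
force: [-2.5, 0.8, 9.3]
opening: 0.005
grasp_force: 4.9
```

drive_tool(deltas="0 0 0 20 0; 0 0 0 60 0; 0 -60 130 120 0; 0 -60 130 120 0; 0 -60 130 120 0; 0 -60 130 120 0; 0 -60 130 120 0")

```text
time_s: 13.8
position: [0.592, 0.1875, 0.1612]
tcp_rot: [[-0.031, 1.0, 0.002], [1.0, 0.031, -0.0], [-0.0, 0.002, -1.0]]
force: [-0.4, -0.0, -0.3]
opening: 0.006
grasp_force: 0.0
```

Run:
```python
from h import *
s=bot.read_state(); print(s["position"],s["force"])
im=imaging.capture("top")[:,:,::-1]; cv2.imwrite("pics/top2.png",cv2.resize(im[125:285,165:415],None,fx=3,fy=3,interpolation=cv2.INTER_CUBIC))
```

```text
[0.59203114 0.18753933 0.16115777] [-0.43857868 -0.04113701 -0.27670777]
```

View pics/top2.png

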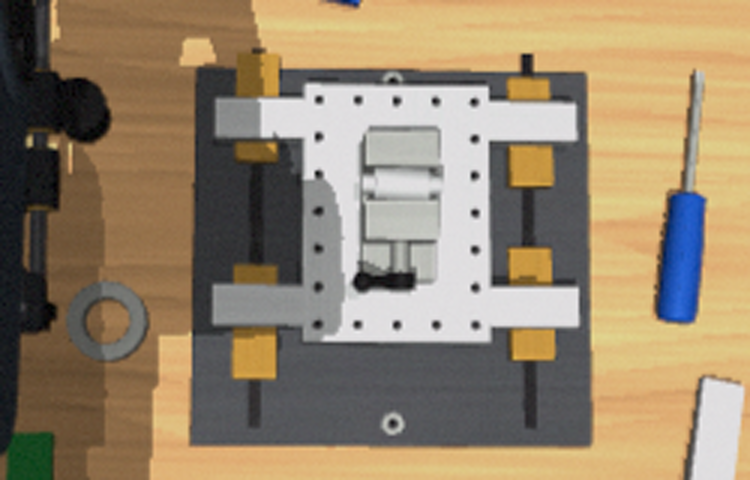

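The picture shows the BL shim in, with its end at crop (257,160). The other three shims, the plate and the bystanders are unmoved, and the arm is clear. I'm handing in.

```bash
python3 -c "
from rig import bot
print(bot.hand_in())"
```

```text
the job is handed in; nothing more can be done
None
```

The back left corner was the one that rocked; I pushed its shim in until it stopped dead, and the corner then stayed firm under 9 N. I stopped testing there, so the two right-hand corners were never pressed; the job is handed in, with no verdict returned.

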